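# Release a locked seed drawer with a pin

## Task

The lock of the small white seed-drying unit has failed: take the release pin out of its wooden stand, feel down with it through the little round hole in the unit's top until it meets the hidden spring catch, and press gently, just until the drawer springs open, because leaning hard on the unit or on the catch's end stop breaks the lock. Then stand the pin back upright in the hole of its stand, all the way down, with the drawer left open, and do not shift the jars, the bottles or the brush.

Things in the scene. Friction and masses are not known exactly. Their poses are not given: they have to be found in the camera images.
- cabinet: White drying unit, fixed, a box 240 x 240 x 120 mm; origin at the centre of its underside on the table, x from its drawer front (-x side) to its back, z up. Flat top plate, 6 mm thick, with five thin grey ribs and a small jar standing on it. The drawer fills the front except for the lock plate. The pin must never press on the unit (top, hole edge or catch) with more than 20 N.
- hole (a point): Centre of the round access hole, 10 mm in diameter with a 2 mm chamfer, at the upper surface of the unit's top, the only hole there: 40 mm from the unit's centre towards the drawer front and 92.5 mm towards +y, above the lock plate. Straight below it, past an open space, is the catch: a flat steel disc 24 mm across whose face lies hidden 14 to 46 mm below the top surface, different each time.
- tray (a joint): How far the drawer has come out towards the unit's -x side (m): 0 shut and locked, 0.055 fully out. The catch gives way downwards on a spring (3 N at first touch, rising to about 6 N); after about 5 mm of its travel the drawer is let go and a spring drives it fully out by itself in about 1 s. At 7.5 mm the catch meets a hard stop. It rises again when the pin leaves.
- lock_plate (a point): Middle of the front face of the grey lock plate, 48 mm wide and 108 mm high, at the +y end of the unit's front, beside the drawer; 60 mm above the table.
- pin: Release pin, 120 mm long, about 50 g, loose: a round steel shaft 6 mm in diameter and 75 mm long with a 2 mm taper at its tip, and above it a square black handle 16 x 16 mm, 45 mm long (75 to 120 mm from the tip, faces along the pin's x and y). Origin at the tip, z along the shaft towards the handle. At first it stands in the stand with 45 mm of shaft inside, leaning up to 3 degrees.
- pin_tip (a point): The end of the pin's steel shaft (the same point as the pin's origin).
- stand: Wooden stand, fixed, a block 70 x 70 x 50 mm; origin at the centre of its underside, z up.
- stand_hole (a point): Mouth of the round hole in the middle of the stand's top: 8 mm in diameter with a 3 mm chamfer, 45 mm deep; the seated pin's tip is 5 mm above the table.
- bottle1: Tall glass swing-top bottle of seeds, 76 mm in diameter, 274 mm high, loose; origin under its centre. To be left alone.
- bottle2: A bottle like bottle1. To be left alone.
- bottle3: A bottle like bottle1. To be left alone.
- black_jar: Low glass jar with a black lid, 72 mm in diameter, 62 mm high, loose; origin under its centre. To be left alone.
- top_jar: Small glass jar with a steel lid, 48 mm in diameter, 55 mm high, standing loose on the unit's top; origin under its centre. To be left alone.
- small_jar: Small glass jar with a steel lid, 54 mm in diameter, 60 mm high, loose; origin under its centre. To be left alone.
- brush: Flat brush lying on the table, loose; origin at its underside. To be left alone.

How it is judged (in metres and radians):
On the way, in this order (a step that is already met when the one before it is completed fails the run):
1. the pin's tip is inside the access hole, at least 8 mm below the unit's top (horizontal distance between pin_tip and hole below 0.009 m and z of pin_tip in the frame of cabinet below 0.112 m).
2. the drawer springs open (more than 10 mm) while the pin is in the hole (horizontal distance between pin_tip and hole below 0.009 m and z of pin_tip in the frame of cabinet below 0.116 m and value of joint tray above 0.01 m).
At the end, for the whole second after the job is handed in: The drawer stands open by more than 45 mm, and the pin stands at rest in the stand's hole, its tip within 7 mm of the hole's floor and 6 mm of its axis, upright within 0.12 rad (value of joint tray above 0.045 m and horizontal distance between pin_tip and stand_hole below 0.006 m and z of pin_tip in the frame of stand below 0.012 m and angle between pin's own z axis and vertical below 0.12 rad and linear speed of pin below 0.02 m/s); the robot touches nothing.
It fails at once if the pin presses on the unit (top, hole edge or catch) with more than 20 N (contact force between pin and cabinet above 20 N).
It fails at once if a bottle, a jar or the brush is moved by more than 30 mm (distance of any of bottle1, bottle2, bottle3, black_jar, top_jar, small_jar, brush from where it was at the start of the episode above 0.03 m).
It also fails if it takes over 58 s, if anything falls off the work surface, if the arm or the gripper's body presses on something with over 40 N, if the wrist force passes 120 N, or if a joint passes its speed limit or range.

## Robot

A 6-joint arm with a two-finger parallel gripper is mounted at the origin on the work surface. World frame = base frame: x ahead of the robot, y to its left, z up, the work surface at z = 0. Lengths are in m, angles in degrees, forces in N, time in s.
With the tool pointing down it reaches from about 0.325 to 0.9 m from the base axis. Payload 6.1 kg.
Tool frame: the origin (TCP) lies at the very end of the fingers, on their centre line; the grasp point (between the pads) lies 19 mm behind it (bot.tcp_to_grasp is the distance from the TCP to the grasp point, in m); x points along the fingers, z is the direction in which the jaws open and shut, and the axes are right-handed (so a half turn about x gives the same grasp; the last joint's range is limited). The gripper opens to 87 mm and grips with 3 to 60 N. Pads are 19 mm wide; open, the fingers measure 117 mm over their backs; the gripper's body (75 mm by 190 mm) begins 51 mm behind the grasp point.
Start: joints at [63.822, 12.628, 87.462, -0, 79.91, -7.225], TCP at [0.203, 0.591, 0.223] pointing down, gripper open.
Joint ranges: [-170.65, 170.65], [-52.31, 119.04], [5.05, 147.46], [-71.25, 251.25], [11.57, 151.72], [-153.62, 153.62]. Speed limits (degrees/s): [147.25, 147.25, 172.46, 180, 180, 180].

## Interface

Orientations are given as [roll, pitch, yaw] about the fixed x, y, z axes, in that order (R = Rz(yaw) Ry(pitch) Rx(roll)).
In Python, from workcell import bot, eyes, spotter gives the robot as it stands. The module is installed in compiled form; this text tells all that it offers.
- The arm moves only by the tool move_arm, never from a script. Its argument "rows" is a list of rows, each a list of 6 numbers: the shift along the world's x, y, z in cm, then the turn, a rotation vector about the world's x, y, z in degrees. A call has 1 to 20 rows; each row is the pose to reach, as a shift and turn from the pose commanded when the call began; what a row does not reach only later rows make up. A row lasts 1/12 s, in which the tool goes at most 41.7 mm and 7.16 degrees, less where a joint would pass 70% of its speed; a pose out of reach is approached as far as the arm can. A call with a gripper value outside its range is refused whole. "claw" is the finger opening in cm, from 0 to 8.7, set as the call begins (left out, the last holds). The fingers move at their own pace and stop on an object; "grip_force" is the grip in N (left out, the last holds). Time passes only in rows, so rows that repeat a pose let the fingers close. It gives the time, the measured TCP pose, the force and the opening at its end, in the units of the state.
- bot.get_obs(): the state, without advancing time (a new reading comes with each control period).
- eyes.capture(name): name is "scene" or "top" or "wrist"; returns the picture (384x512x3 uint8, red, green, blue); there is no depth.
- eyes.calibration(name): a dict with "intrinsics" (3x3 intrinsics, pixels), "R" (3x3) and "t" (3): a world point X has camera coordinates R X + t. Camera axes: x right, y down, z forward; pixel columns grow to the right and rows downward; lengths in m; the calibration is good to about 2 mm. A picture is of the moment at which its call begins: read the wrist's pose just before it. calibration takes no time and is no camera call; for the wrist camera it gives the pose at the moment of the call.
- bot.job_done(): hands the job in, once; it reports no verdict.
Trained networks look in the newest picture that a camera, given by its name, has taken for a name from the list of things; names that differ only in an ending like _2 or _b are one class to them, and where a whole thing is asked for, a point or a joint stands for the part that bears it (a point fixed in the world has none). Each returns a list of dicts, best first, with "p" (0 to 1); they miss things now and then, are a little off and sometimes report something else, mostly with a low value. They report only what shows in the picture. A call takes as long as a camera call.
- spotter.cut_out(camera, target): "mask" (384x512 bool, what is visible of it) and "at" ([row, column] in pixels, amid what is visible of it).
The state is a dict: "time": time; "qpos": joint angles; "joint_velocities": joint speeds; "effort": joint torques, N m; "tcp_pos": TCP position; "tcp_rot": TCP orientation; "ft_force": force on the tool from outside, world axes, zero at the start; "moment": the same for the moment, N m; "gripper_width": opening from 0.0 (shut) to 1.0 (fully open).
Only numpy, scipy, OpenCV 4.12 (cv2) and the standard library are available. Lean on these libraries where they do the work, as an engineer would, in place of code of your own. Each camera call takes 0.05 s, during which the arm holds its last target.

## Working session

There is one attempt and no reset: what is moved stays moved. The work goes in short steps, Python scripts to look and compute and a tool call to move; the robot and the scene stay as the last step left them, time stands still between calls to the robot, and variables do not carry over. Pictures are saved under pics/ and viewed, and the job is handed in when it is done.

Besides the shell and the picture viewer there is one more tool, called after ">>>" as name(argument=value, ...) on one line, values as JSON. move_arm: Moves the arm, as the interface text tells. Its arguments: {"type":"object","properties":{"rows":{"type":"array"},"claw":{"type":"number"},"grip_force":{"type":"number"}},"required":["rows"]}

```bash
mkdir -p pics
cat > h.py <<'E'
import numpy as np, cv2
from workcell import bot, eyes, spotter
def snap(n,f):
    im=eyes.capture(n); cv2.imwrite('pics/'+f,im[:,:,::-1]); return im
def proj(n,X,c=None):
    c=c or eyes.calibration(n); K=np.array(c['intrinsics']);p=np.array(c['R'])@np.array(X)+np.array(c['t']); p=K@p; return p[:2]/p[2]
def onz(n,u,v,z,c=None):
    c=c or eyes.calibration(n); K=np.array(c['intrinsics']);R=np.array(c['R']);t=np.array(c['t'])
    d=R.T@np.linalg.inv(K)@np.array([u,v,1.]); o=-R.T@t
    return o+d*(z-o[2])/d[2]
E
python3 - <<'E'
from h import *
np.set_printoptions(precision=4,suppress=True)
print(bot.get_obs(), bot.tcp_to_grasp)
for n in ['scene','top','wrist']:
    snap(n,n+'1.png'); c=eyes.calibration(n); print(n,np.array(c['intrinsics'])[0],-np.array(c['R']).T@c['t'],np.array(c['R'])[2])
    for t in ['pin','stand','cabinet','lock_plate']:
        if n=='wrist': continue
        r=spotter.cut_out(n,t)
        print(t,[(round(x['p'],2),x['at'],x['mask'].sum()) for x in r[:3]])
E
```

```text
{'time': 0.0, 'qpos': array([63.8216, 12.674 , 87.5279, -0.0004, 79.9077, -7.2257]), 'joint_velocities': array([ 0.0319, -0.1059,  0.0236, -0.0055, -0.041 , -0.0769]), 'effort': array([  0.0009, -49.4596, -38.739 ,   0.0701,   0.0567,  -0.0001]), 'tcp_pos': array([0.2027, 0.5905, 0.2214]), 'tcp_rot': array([ 172.9825,   89.8903, -115.9702]), 'ft_force': array([0.0224, 0.1859, 0.6423]), 'moment': array([-0.0186,  0.0028,  0.0169]), 'gripper_width': 0.9959361486053376} 0.0187
scene [386.3686   0.     260.5005] [ 1.1367 -0.9792  0.986 ] [-0.3901  0.6767 -0.6244]
pin [(0.68, [232.7, 178.8], np.int64(86))]
stand [(0.75, [251.1, 178.7], np.int64(593))]
cabinet [(0.81, [197.4, 263.2], np.int64(4625)), (0.6, [258.9, 282.5], np.int64(335))]
lock_plate [(0.66, [195.9, 265.5], np.int64(4567)), (0.62, [301.5, 196.5], np.int64(604))]
top [463.7193   0.     254.2148] [ 0.3836 -0.001   1.6834] [ 0.121  -0.014  -0.9926]
pin []
stand [(0.56, [223.1, 344.6], np.int64(386)), (0.55, [181.3, 256.7], np.int64(190))]
cabinet [(0.92, [190.1, 242.4], np.int64(4858)), (0.42, [155.3, 116.3], np.int64(726))]
lock_plate [(0.92, [191.5, 240.3], np.int64(5046)), (0.2, [157.9, 117.8], np.int64(738))]
wrist [272.9611   0.     258.25  ] [0.1359 0.6145 0.3857] [ 0.2436 -0.0842 -0.9662]
```

View pics/scene1.png

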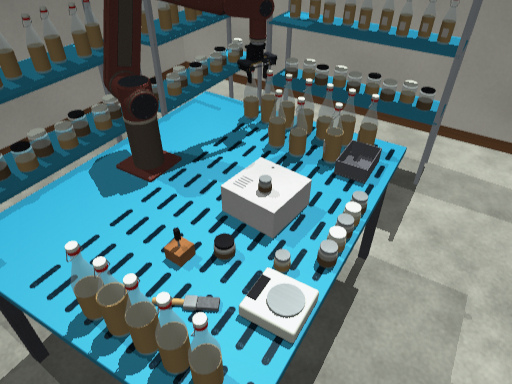

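View pics/top1.png

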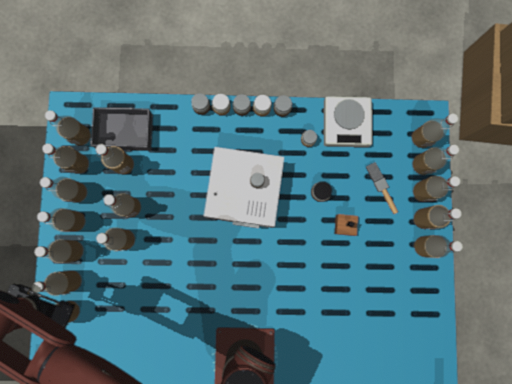

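View pics/wrist1.png

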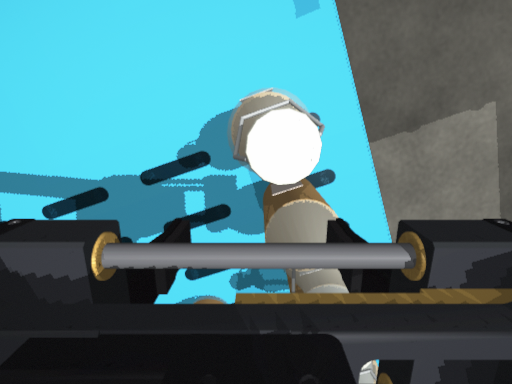

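Scene: cabinet at top (245,187), with a dark hole at about (215,193). The stand with the pin is at (346,224). The top jar is at (257,180).

Run:
```python
from h import *
np.set_printoptions(precision=4,suppress=True)
im=cv2.imread('pics/top1.png')
cv2.imwrite('pics/cab.png',cv2.resize(im[140:240,190:300],None,fx=6,fy=6,interpolation=cv2.INTER_CUBIC))
cv2.imwrite('pics/st.png',cv2.resize(im[195:250,315:380],None,fx=9,fy=9,interpolation=cv2.INTER_CUBIC))
im=cv2.imread('pics/scene1.png')
cv2.imwrite('pics/st2.png',cv2.resize(im[220:270,155:205],None,fx=11,fy=11,interpolation=cv2.INTER_CUBIC))
for u,v in [(215,193),(214,149),(285,156),(276,226),(205,217)]: print(onz('top',u,v,.12))
print(onz('top',346,224,.05))
```

```text
[0.5634 0.1097 0.12  ]
[0.7152 0.1175 0.12  ]
[ 0.696  -0.1265  0.12  ]
[ 0.4557 -0.0986  0.12  ]
[0.4814 0.141  0.12  ]
[ 0.4706 -0.3501  0.05  ]
```

View pics/cab.png

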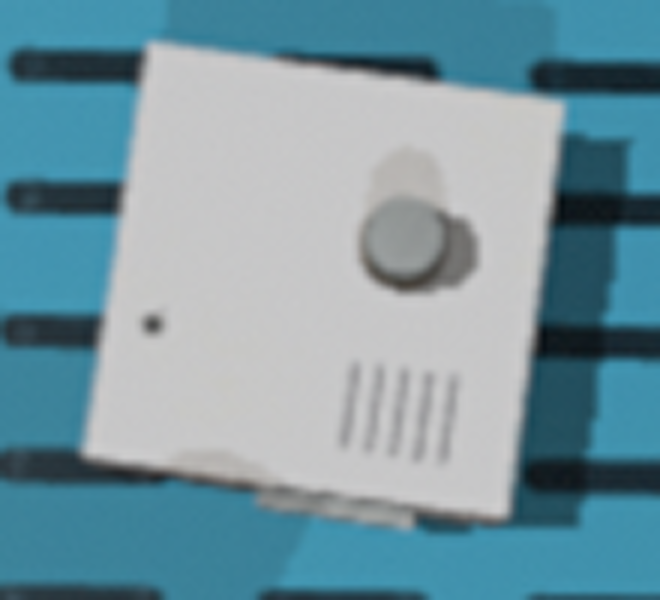

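View pics/st.png

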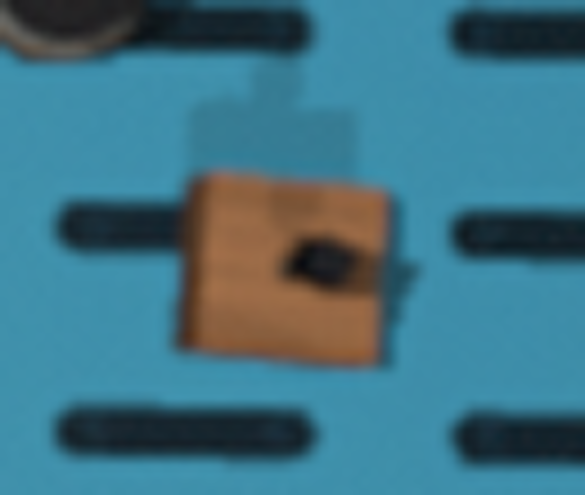

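View pics/st2.png

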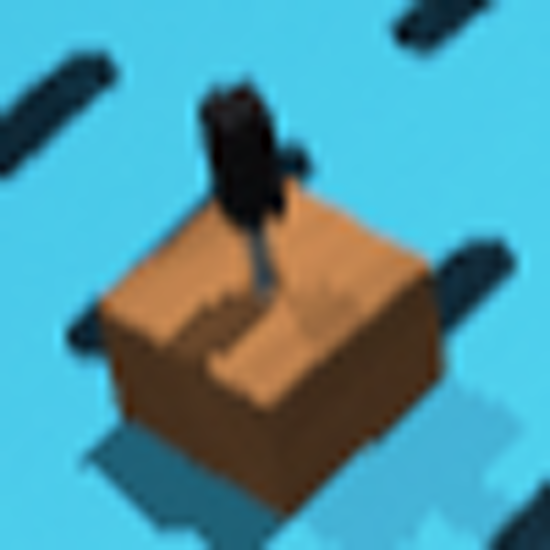

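```bash
cat >> h.py <<'E'
from scipy.spatial.transform import Rotation as Rn
np.set_printoptions(precision=4,suppress=True)
def tool():
    o=bot.get_obs(); return np.array(o['tcp_pos']),Rn.from_euler('xyz',o['tcp_rot'],degrees=True).as_matrix(),o
E
python3 - <<'E'
from h import *
p,R,o=tool(); print(R)
c=eyes.calibration('wrist'); Rc=np.array(c['R']);print(Rc, R.T@Rc.T, R.T@(-Rc.T@c['t']-p))
for d in [0,.05,.1,.15,.2]: print(d,proj('wrist',p+R@[d,0,0]))
E
```

```text
[[-0.     -0.9458  0.3248]
 [ 0.      0.3248  0.9458]
 [-1.      0.     -0.    ]]
[[ 0.3247  0.9458 -0.0006]
 [ 0.9139 -0.3136  0.2577]
 [ 0.2436 -0.0842 -0.9662]] [[ 0.0006 -0.2577  0.9662]
 [ 0.0001 -0.9662 -0.2577]
 [ 1.      0.0003 -0.0005]] [-0.1631  0.071   0.0004]
0 [257.8383 234.3457]
0.05 [257.9625 209.7668]
0.1 [258.0427 193.9012]
0.15 [258.0987 182.8132]
0.2 [258.1401 174.6271]
```

>>> move_arm(rows=[[0,0,4,0,0,0],[0,0,8,0,0,0],[0,0,12,0,0,0],[2,-3,14,0,0,3],[4,-7,14,0,0,6],[6,-10.5,14,0,0,9],[8,-14,14,0,0,12],[10,-17.5,14,0,0,14],[12,-21,14,0,0,14],[14,-24.5,14,0,0,14],[16,-28,14,0,0,14],[18,-31.5,14,0,0,14],[20,-35,14,0,0,14],[22,-38.5,14,0,0,14],[23,-42,14,0,0,14],[24,-46,14,0,0,14],[24,-50,14,0,0,14],[24,-54,14,0,0,14],[24,-58,14,0,0,14],[24,-62,14,0,0,14]])

```text
time: 2.22
tcp_pos: [0.4426, -0.0308, 0.3629]
tcp_rot: [-97.0, 89.9, -12.0]
ft_force: [0.5, 0.4, -0.3]
gripper_width: 1.001
```

>>> move_arm(rows=[[0,-4,0,0,0,0],[0,-8,0,0,0,0],[0,-12,0,0,0,0],[0,-16,-1,0,0,0],[0,-20,-3,0,0,0],[0,-24,-5,0,0,0],[0,-28,-7,0,0,0],[0,-31.5,-9,0,0,0],[0,-31.5,-11,0,0,0],[0,-31.5,-11,0,0,0],[0,-31.5,-11,0,0,0],[0,-31.5,-11,0,0,0]])

```text
time: 3.22
tcp_pos: [0.4435, -0.3433, 0.2539]
tcp_rot: [-109.7, 89.9, -24.6]
ft_force: [0.1, 0.3, 1.3]
gripper_width: 1.002
```

Run:
```python
from h import *
p,R,o=tool(); print(p,R,o['time'],o['qpos'])
snap('wrist','w2.png')
for t in ['pin','stand']:
  print(t,[(round(x['p'],2),x['at'],x['mask'].sum()) for x in spotter.cut_out('wrist',t)[:2]])
```

```text
[ 0.4435 -0.3433  0.2539] [[ 0.001  -0.9963  0.0858]
 [-0.0004  0.0858  0.9963]
 [-1.     -0.001  -0.0004]] 3.2167 [ -45.8148    2.6889   95.0492    0.0225   82.2047 -130.8982]
pin []
stand [(0.96, [186.1, 252.0], np.int64(2381))]
```

View pics/w2.png

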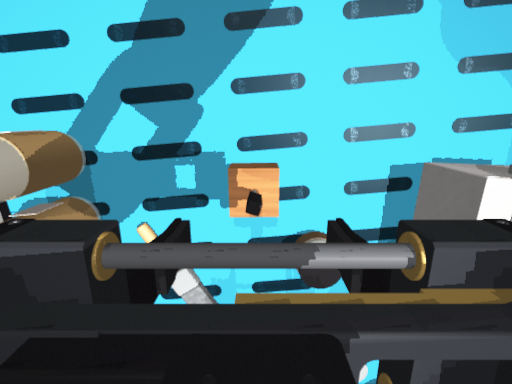

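Run:
```python
from h import *
im=cv2.imread('pics/w2.png')
cv2.imwrite('pics/w2c.png',cv2.resize(im[150:230,215:295],None,fx=7,fy=7,interpolation=cv2.INTER_CUBIC))
print(onz('wrist',254,204,.12))
r=spotter.cut_out('wrist','stand')[0]['mask']; ys,xs=np.where(r); print(xs.min(),xs.max(),ys.min(),ys.max())
```

```text
[ 0.4654 -0.3501  0.12  ]
228 279 163 218
```

View pics/w2c.png

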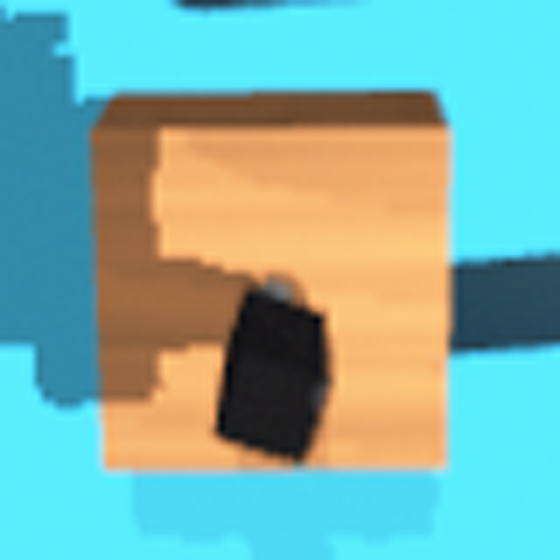

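>>> move_arm(rows=[[0.2,-0.2,-2,0,0,-6],[0.4,-0.4,-4,0,0,-12],[0.6,-0.7,-6,0,0,-18],[0.6,-0.7,-8.4,0,0,-18],[0.6,-0.7,-8.4,0,0,-18],[0.6,-0.7,-8.4,0,0,-18],[0.6,-0.7,-8.4,0,0,-18]])

```text
time: 4.0
tcp_pos: [0.4498, -0.3512, 0.1705]
tcp_rot: [-113.0, 89.9, -45.9]
ft_force: [0.3, -0.1, 0.8]
gripper_width: 1.0
```

Run:
```python
from h import *
p,R,o=tool(); print(p,R[:,2],o['time'])
im=snap('wrist','w3.png')[:,:,::-1]
cv2.imwrite('pics/w3c.png',cv2.resize(im[130:230,205:305],None,fx=6,fy=6,interpolation=cv2.INTER_CUBIC))
```

```text
[ 0.4498 -0.3512  0.1705] [ 0.389   0.9213 -0.0009] 4.0
```

View pics/w3c.png

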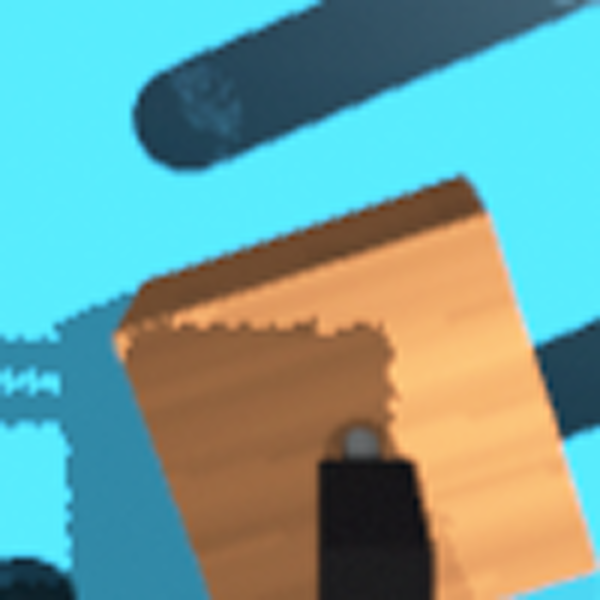

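Run:
```python
from h import *
p,R,o=tool()
f=lambda u,v,z: onz('wrist',205+u/6,130+v/6,z)
a,b,c=f(118,337,.05),f(486,213,.05),f(597,570,.05)
print(a,b,c,np.linalg.norm(a-b),np.linalg.norm(b-c),'ctr',(a+c)/2, np.degrees(np.arctan2(*(b-a)[[1,0]])))
print('mouth',f(356,437,.05))
e=f(366,462,.08); print('handle bottom ctr',e-.008*R[:,1], 'L/R',f(320,462,.08),f(412,462,.08))
# scene: handle top, shaft at mouth
for q in [(155+240/11,220+95/11)]: print(onz('scene',*q,.125))
print('scene mouth',onz('scene',155+265/11,220+295/11,.05))
print('top handle', onz('top',315+325/9,195+262/9,.125))
```

```text
[ 0.4337 -0.3837  0.05  ] [ 0.4385 -0.3151  0.05  ] [ 0.5086 -0.3205  0.05  ] 0.06876138605049768 0.07035184792873006 ctr [ 0.4712 -0.3521  0.05  ] 86.05089802096543
mouth [ 0.4675 -0.3517  0.05  ]
handle bottom ctr [ 0.4706 -0.352   0.08  ] L/R [ 0.4603 -0.3558  0.08  ] [ 0.4661 -0.342   0.08  ]
[ 0.47   -0.3493  0.125 ]
scene mouth [ 0.4737 -0.3563  0.05  ]
top handle [ 0.4666 -0.3514  0.125 ]
```

View pics/w3.png

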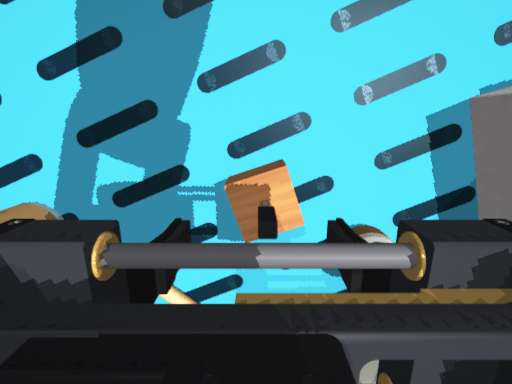

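>>> move_arm(rows=[[1,0,-0.5,0,0,0],[2,0,-1,0,0,0],[2,0,-3,0,0,0],[2,0,-5,0,0,0],[2,0,-7,0,0,0],[2,0,-8.4,0,0,0],[2,0,-8.4,0,0,0],[2,0,-8.4,0,0,0],[2,0,-8.4,0,0,0]])

```text
time: 4.8
tcp_pos: [0.4701, -0.3514, 0.0856]
tcp_rot: [-109.2, 89.9, -42.1]
ft_force: [0.2, -0.4, -0.4]
gripper_width: 1.0
```

Run:
```python
from h import *
p,R,o=tool(); print(p,R[:,0],o['ft_force'],o['time'])
im=snap('wrist','w4.png')
```

```text
[ 0.4701 -0.3514  0.0856] [ 0.0013 -0.0011 -1.    ] [ 0.2372 -0.351  -0.4249] 4.8
```

View pics/w4.png

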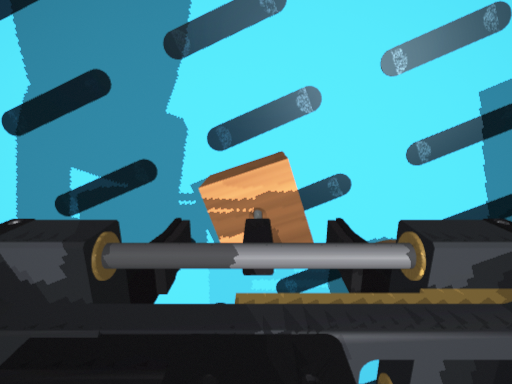

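>>> move_arm(rows=[[0,0,0,0,0,0],[0,0,0,0,0,0],[0,0,0,0,0,0],[0,0,0,0,0,0],[0,0,0,0,0,0],[0,0,0,0,0,0],[0,0,0,0,0,0],[0,0,0,0,0,0],[0,0,0,0,0,0],[0,0,0,0,0,0]], claw=0, grip_force=25)

```text
time: 5.68
tcp_pos: [0.469, -0.3509, 0.0845]
tcp_rot: [67.7, 90.0, 134.8]
ft_force: [0.8, 0.1, 0.8]
gripper_width: 0.325
```

Run:
```python
from h import *
p,R,o=tool(); print(p,R[:,0],o['ft_force'],o['moment'],o['time'])
im=snap('wrist','w5.png')
f=im[:,:,::-1]
cv2.imwrite('pics/w5c.png',cv2.resize(f[140:260,190:320],None,fx=6,fy=5,interpolation=cv2.INTER_CUBIC))
```

```text
[ 0.469  -0.3509  0.0845] [-0.0001  0.0001 -1.    ] [0.7593 0.0713 0.769 ] [ 0.0621 -0.0038 -0.0313] 5.6833
```

View pics/w5c.png

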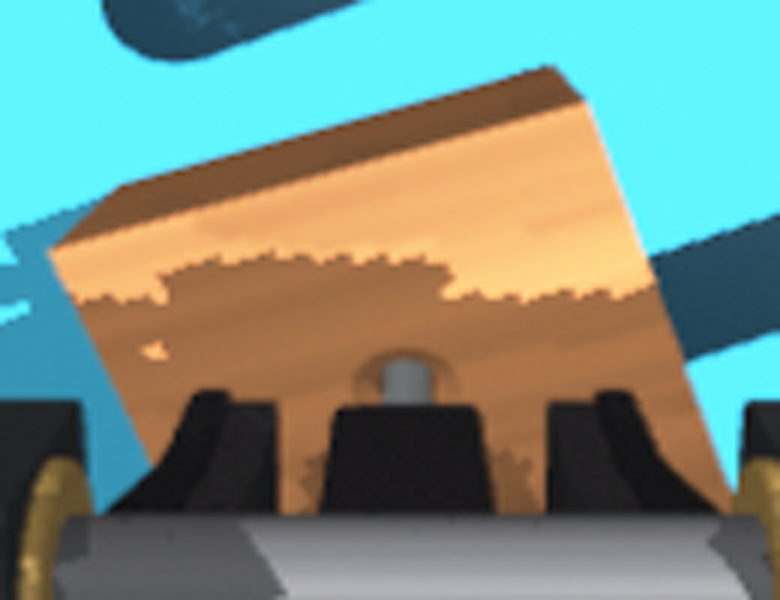

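>>> move_arm(rows=[[0,0,0,0,0,0],[0,0,0,0,0,0],[0,0,0,0,0,0],[0,0,0,0,0,0],[0,0,0,0,0,0],[0,0,0,0,0,0],[0,0,0,0,0,0],[0,0,0,0,0,0]])

```text
time: 6.4
tcp_pos: [0.469, -0.3509, 0.0845]
tcp_rot: [-153.3, 90.0, -86.3]
ft_force: [-0.2, -1.0, -1.0]
gripper_width: 0.18
```

Run:
```python
from h import *
p,R,o=tool(); print(p,R[:,0],o['ft_force'],o['moment'],o['time'],o['gripper_width']*87)
im=snap('wrist','w6.png')
f=im[:,:,::-1]
cv2.imwrite('pics/w6c.png',cv2.resize(f[140:260,190:320],None,fx=6,fy=5,interpolation=cv2.INTER_CUBIC))
print('hole', onz('wrist',258.1,217.5,.05), 'top of ring',onz('wrist',258.1,209.6,.05), 'L,R',onz('wrist',190+357/6,216,.05),onz('wrist',190+460/6,216,.05))
```

```text
[ 0.469  -0.3509  0.0845] [ 0.     -0.0001 -1.    ] [-0.1888 -1.0049 -0.9729] [-0.1682 -0.0198  0.0013] 6.4 15.648536847520077
hole [ 0.47   -0.3513  0.05  ] top of ring [ 0.4641 -0.3488  0.05  ] L,R [ 0.4663 -0.3569  0.05  ] [ 0.4715 -0.3448  0.05  ]
```

View pics/w6c.png

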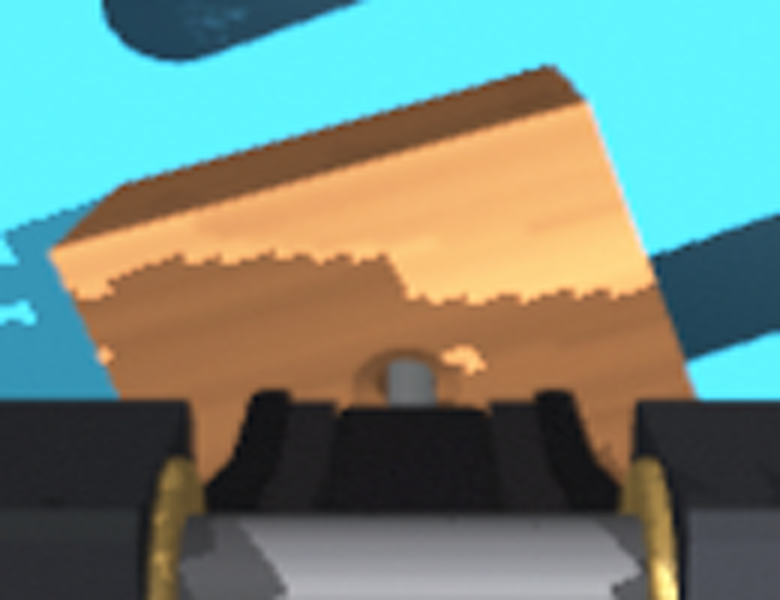

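>>> move_arm(rows=[[0,0,0.5,0,0,0],[0,0,1.5,0,0,0],[0,0,2.5,0,0,0],[0,0,3.5,0,0,0],[0,0,5,0,0,0],[0,0,7,0,0,0],[0,0,10,0,0,0],[0,0,13,0,0,0],[0,0,13,0,0,0],[0,0,13,0,0,0],[0,0,13,0,0,0]])

```text
time: 7.37
tcp_pos: [0.4688, -0.3505, 0.215]
tcp_rot: [-52.7, 90.0, 14.4]
ft_force: [0.5, 0.4, -0.6]
gripper_width: 0.183
```

Run:
```python
from h import *
p,R,o=tool(); print(p,R,o['ft_force'],o['moment'],o['time'],o['gripper_width']*87)
for n in ['wrist','scene','top']:
  f=snap(n,n+'7.png')[:,:,::-1]
  g=p+R@[-.0187,0,0]; 
  u,v=proj(n,p-[0,0,.04]).astype(int); print(n,u,v,'tip exp',proj(n,p-[0,0,.0795]),'handle top',proj(n,p+[0,0,.0405]))
  cv2.imwrite(f'pics/{n}7c.png',cv2.resize(f[max(0,v-40):v+40,u-40:u+40],None,fx=7,fy=7,interpolation=cv2.INTER_CUBIC))
```

```text
[ 0.4688 -0.3505  0.215 ] [[ 0.0001 -0.9209  0.3899]
 [ 0.      0.3899  0.9209]
 [-1.     -0.0001  0.0001]] [ 0.5408  0.399  -0.5974] [ 0.0047 -0.0162 -0.0342] 7.3667 15.914088319163408
wrist 257 215 tip exp [257.8317 200.7139] handle top [257.5166 269.0236]
scene 174 217 tip exp [175.8693 226.3337] handle top [170.8688 196.9483]
top 354 222 tip exp [351.5616 223.2747] handle top [360.2903 221.3   ]
```

View pics/wrist7c.png

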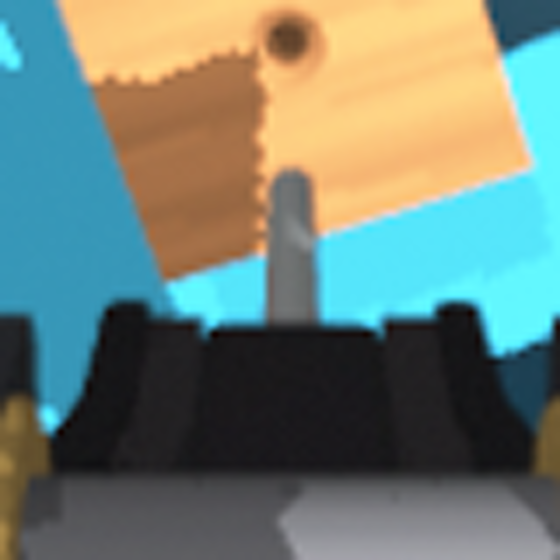

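View pics/scene7c.png

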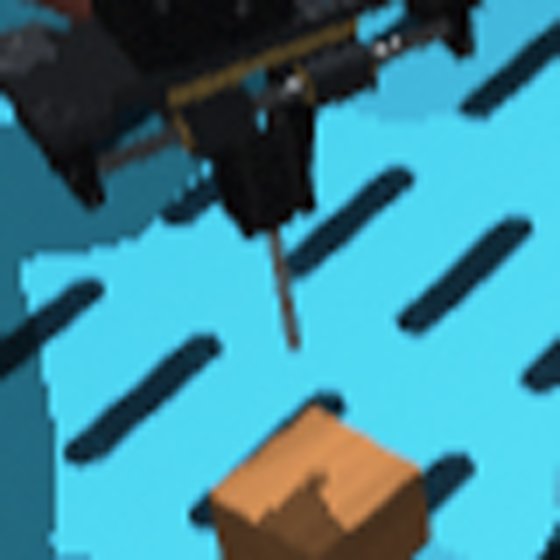

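Run:
```python
from h import *
p,R,o=tool()
print('hole',onz('wrist',258.4,180.4,.05)); t=onz('wrist',258.6,200.5,.1355); print('tip',t, R.T@(t-p))
u,v=proj('scene',p-[0,0,.04]).astype(int); tu,tv=u-40+293/7,max(0,v-40)+345/7; print('scene tip',tu,tv)
print(eyes.calibration('wrist')['R'])
```

```text
hole [ 0.4679 -0.3494  0.05  ]
tip [ 0.4684 -0.3495  0.1355] [ 0.0775 -0.0002  0.0005]
scene tip 175.85714285714286 226.28571428571428
[[ 0.3898  0.9209  0.0006]
 [ 0.8904 -0.3771  0.255 ]
 [ 0.2351 -0.0989 -0.9669]]
```

Run:
```python
from h import *
f=lambda u,v,z: onz('top',190+u/6,140+v/6,z)
P=[f(150,42,.12),f(565,102,.12),f(510,522,.12),f(83,457,.12)]
for q in P: print(q)
for i in range(4): print(np.linalg.norm(P[i]-P[(i+1)%4]))
c=np.mean(P,0); print('c',c)
e=(P[0]-P[3]+P[1]-P[2]); yaw=np.arctan2(e[1],e[0]); print(np.degrees(yaw))
print('hole model', c[:2]+np.array([[np.cos(yaw),-np.sin(yaw)],[np.sin(yaw),np.cos(yaw)]])@[-.04,.0925])
print('hole img',f(152,324,.12), 'jar', f(405,238,.175))
```

```text
[0.7222 0.1142 0.12  ]
[ 0.6924 -0.1237  0.12  ]
[ 0.4522 -0.0953  0.12  ]
[0.4841 0.1451 0.12  ]
0.2397774928455706
0.2418799753196277
0.24243264787192767
0.24010576847655193
c [0.5877 0.0101 0.12  ]
-7.055916440270587
hole model [0.5594 0.1068]
hole img [0.56   0.1085 0.12  ] jar [ 0.604  -0.0324  0.175 ]
```

>>> move_arm(rows=[[0,1,2.5,0,0,0],[0.5,4,4,0,0,0],[1,8,4,0,0,0],[1.5,12,4,0,0,0],[2,16,4,0,0,0],[3,20,4,0,0,0],[4,24,4,0,0,0],[5,28,4,0,0,0],[6,32,4,0,0,0],[7,36,4,0,0,0],[8,40,4,0,0,0],[9,43.5,3.5,0,0,0],[9.2,45,2,0,0,0],[9.2,45.8,1,0,0,0],[9.2,45.8,1,0,0,0],[9.2,45.8,1,0,0,0],[9.2,45.8,1,0,0,0]])

```text
time: 8.93
tcp_pos: [0.5609, 0.1058, 0.2245]
tcp_rot: [161.4, 90.0, -131.6]
ft_force: [-0.2, 0.1, -0.4]
gripper_width: 0.182
```

```bash
cat >> h.py <<'E'
def look(k,names=('wrist','scene','top')):
  p,R,o=tool(); print(p,R[:,0],o['ft_force'],o['time'],o['gripper_width']*87)
  for n in names:
    f=snap(n,f'{n}{k}.png')[:,:,::-1]; c=eyes.calibration(n)
    T=p-[0,0,.0795]
    u,v=proj(n,T,c).astype(int); a,b=max(0,v-40),u-40; print(n,'crop off(u,v)',b,a,'tip exp',proj(n,T,c))
    cv2.imwrite(f'pics/{n}{k}c.png',cv2.resize(f[a:v+40,b:u+40],None,fx=7,fy=7,interpolation=cv2.INTER_CUBIC))
E
python3 - <<'E'
from h import *
look(8)
E
```

```text
[0.5609 0.1058 0.2245] [-0.0006 -0.0006 -1.    ] [-0.2171  0.1408 -0.4009] 8.9333 15.82641167685301
wrist crop off(u,v) 218 159 tip exp [258.064  199.0954]
scene crop off(u,v) 232 122 tip exp [272.1987 162.642 ]
top crop off(u,v) 175 152 tip exp [215.6644 192.902 ]
```

View pics/wrist8c.png

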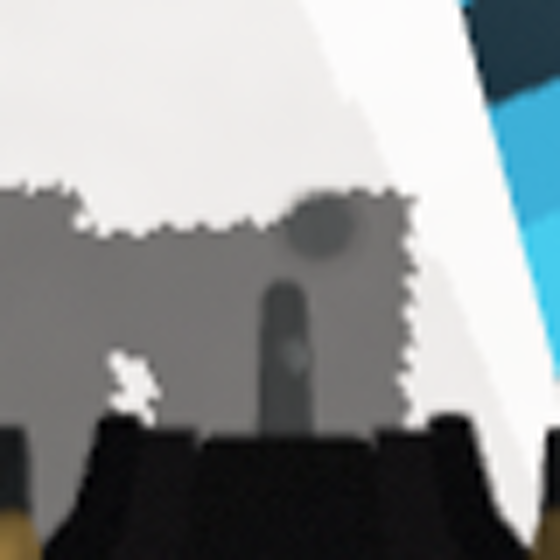

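View pics/scene8c.png

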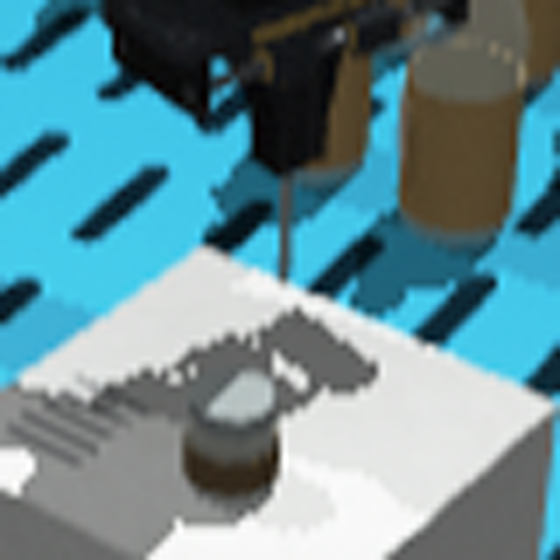

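Run:
```python
from h import *
p,R,o=tool()
h=onz('wrist',264,191.6,.12); t=onz('wrist',258.7,200,p[2]-.0795); print(h,t,h-t,p)
print(proj('wrist',p-[0,0,.0795]),proj('scene',h))
```

```text
[0.5631 0.1116 0.12  ] [0.5621 0.1062 0.146 ] [ 0.001   0.0055 -0.026 ] [0.5615 0.1058 0.2255]
[258.0426 199.5806] [273.2243 167.3994]
```

>>> move_arm(rows=[[0.1,0.5,0,0,0,0],[0.1,0.5,-0.8,0,0,0],[0.1,0.5,-1.6,0,0,0],[0.1,0.5,-1.8,0,0,0],[0.1,0.5,-1.8,0,0,0],[0.1,0.5,-1.8,0,0,0]])

```text
time: 9.58
tcp_pos: [0.5616, 0.1121, 0.2059]
tcp_rot: [119.3, 89.9, -173.7]
ft_force: [-0.6, -0.4, -0.7]
gripper_width: 0.182
```

Run:
```python
from h import *
look(9)
```

```text
[0.5616 0.1121 0.2059] [-0.0012 -0.0001 -1.    ] [-0.5952 -0.4471 -0.7059] 9.5833 15.853817598935743
wrist crop off(u,v) 217 159 tip exp [257.9364 199.3105]
scene crop off(u,v) 233 125 tip exp [273.0093 165.8813]
top crop off(u,v) 174 153 tip exp [214.1608 193.2801]
```

View pics/wrist9c.png

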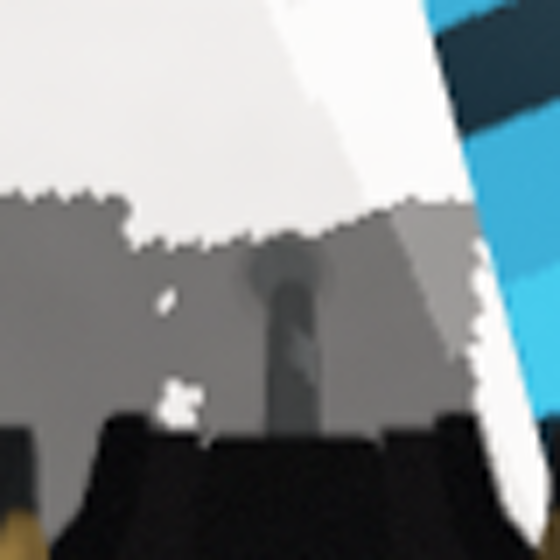

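View pics/scene9c.png

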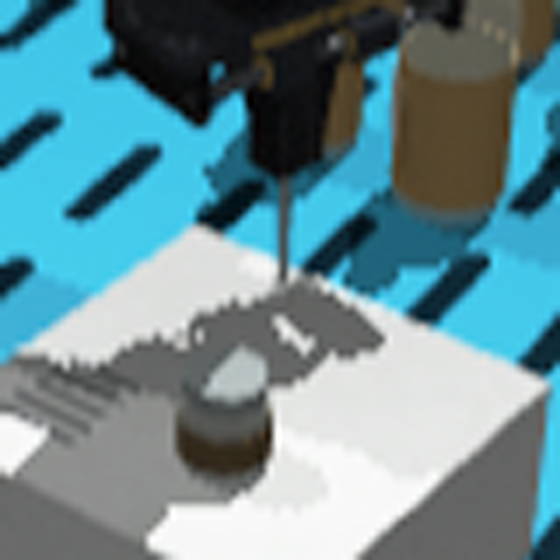

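Run:
```python
from h import *
p,R,o=tool()
for zt in (p[2]-.0795,):
  h=onz('wrist',217+285.5/7,159+270/7,.12); t=onz('wrist',217+293/7,159+289/7,zt); print(h,t,(h-t)*100, R.T@(h-t),p)
f=cv2.imread('pics/wrist9.png')
cv2.imwrite('pics/z.png',cv2.convertScaleAbs(cv2.resize(f[185:215,242:272],None,fx=18,fy=18,interpolation=cv2.INTER_CUBIC),alpha=1.8))
```

```text
[0.5622 0.1119 0.12  ] [0.563  0.1126 0.1273] [-0.0873 -0.0725 -0.7345] [ 0.0073  0.0005 -0.001 ] [0.5622 0.1121 0.2068]
```

View pics/z.png

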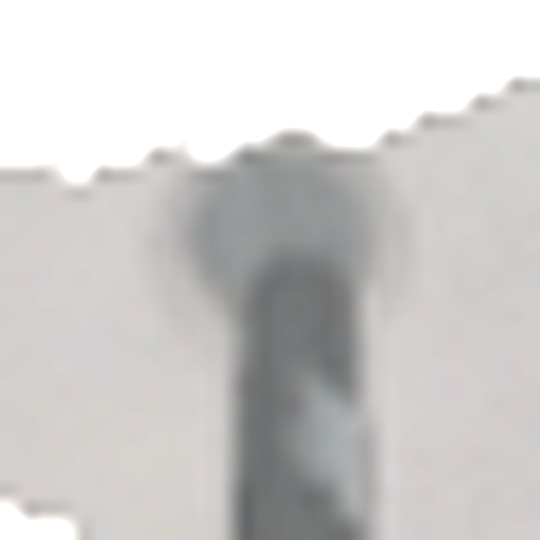

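>>> move_arm(rows=[[-0.05,-0.1,0,0,0,0],[-0.05,-0.1,-0.3,0,0,0],[-0.05,-0.1,-0.5,0,0,0],[-0.05,-0.1,-0.6,0,0,0],[-0.05,-0.1,-0.7,0,0,0],[-0.05,-0.1,-0.8,0,0,0],[-0.05,-0.1,-0.8,0,0,0],[-0.05,-0.1,-0.8,0,0,0]])

```text
time: 10.4
tcp_pos: [0.5614, 0.1111, 0.1984]
tcp_rot: [113.4, 90.0, -179.5]
ft_force: [-0.7, -0.4, -0.9]
gripper_width: 0.182
```

Run:
```python
from h import *
look(10,('wrist','scene'))
f=cv2.imread('pics/wrist10.png')
cv2.imwrite('pics/z10.png',cv2.convertScaleAbs(cv2.resize(f[180:220,237:277],None,fx=14,fy=14,interpolation=cv2.INTER_CUBIC),alpha=1.8))
```

```text
[0.5614 0.1111 0.1984] [-0.0002 -0.     -1.    ] [-0.6627 -0.386  -0.8849] 10.4 15.833012180088062
wrist crop off(u,v) 218 159 tip exp [258.0329 199.5766]
scene crop off(u,v) 232 127 tip exp [272.7819 167.5612]
```

View pics/z10.png

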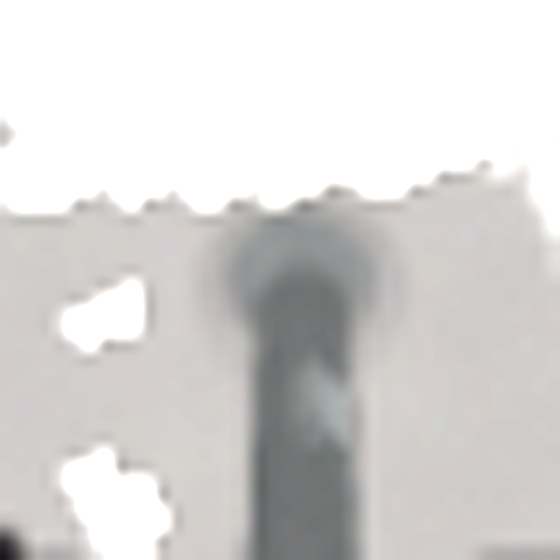

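>>> move_arm(rows=[[-0.05,0,0,0,0,0],[-0.05,0,-0.1,0,0,0],[-0.05,0,-0.2,0,0,0],[-0.05,0,-0.3,0,0,0],[-0.05,0,-0.4,0,0,0],[-0.05,0,-0.4,0,0,0],[-0.05,0,-0.4,0,0,0]])

```text
time: 11.08
tcp_pos: [0.5609, 0.1111, 0.1944]
tcp_rot: [114.8, 90.0, -178.2]
ft_force: [-0.8, 0.1, 0.3]
gripper_width: 0.183
```

>>> move_arm(rows=[[0,0,-0.1,0,0,0],[0,0,-0.2,0,0,0],[0,0,-0.3,0,0,0],[0,0,-0.4,0,0,0],[0,0,-0.5,0,0,0],[0,0,-0.5,0,0,0],[0,0,-0.5,0,0,0]])

```text
time: 11.67
tcp_pos: [0.5609, 0.1111, 0.1894]
tcp_rot: [118.7, 90.0, -174.2]
ft_force: [0.7, 0.6, -0.8]
gripper_width: 0.177
```

Run:
```python
from h import *
look(11,('wrist','scene'))
f=cv2.imread('pics/wrist11.png')
cv2.imwrite('pics/z11.png',cv2.convertScaleAbs(cv2.resize(f[180:220,237:277],None,fx=14,fy=14,interpolation=cv2.INTER_CUBIC),alpha=1.8))
```

```text
[0.5609 0.1111 0.1894] [-0.0002 -0.     -1.    ] [ 0.6698  0.6321 -0.7598] 11.6667 15.442141538491759
wrist crop off(u,v) 218 159 tip exp [258.0296 199.5935]
scene crop off(u,v) 232 129 tip exp [272.5827 169.4098]
```

View pics/z11.png

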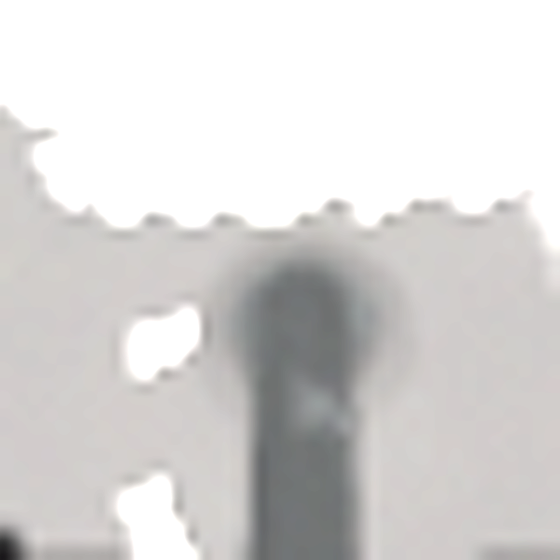

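>>> move_arm(rows=[[0,0,-0.1,0,0,0],[0,0,-0.2,0,0,0],[0,0,-0.3,0,0,0],[0,0,-0.4,0,0,0],[0,0,-0.4,0,0,0]])

```text
time: 12.18
tcp_pos: [0.5608, 0.1111, 0.1852]
tcp_rot: [116.6, 90.0, -176.3]
ft_force: [0.2, -0.8, -1.2]
gripper_width: 0.181
```

>>> move_arm(rows=[[0,0,-0.1,0,0,0],[0,0,-0.2,0,0,0],[0,0,-0.2,0,0,0],[0,0,-0.2,0,0,0]])

```text
time: 12.52
tcp_pos: [0.561, 0.1111, 0.1834]
tcp_rot: [107.1, 90.0, 174.2]
ft_force: [0.1, 0.4, -1.0]
gripper_width: 0.182
```

>>> move_arm(rows=[[0,0,-0.1,0,0,0],[0,0,-0.2,0,0,0],[0,0,-0.3,0,0,0],[0,0,-0.3,0,0,0],[0,0,-0.3,0,0,0]])

```text
time: 12.93
tcp_pos: [0.5609, 0.1111, 0.1804]
tcp_rot: [119.5, 90.0, -173.5]
ft_force: [0.6, 0.8, 0.1]
gripper_width: 0.182
```

>>> move_arm(rows=[[0,0,0,0,0,0]])

```text
time: 13.02
tcp_pos: [0.561, 0.1111, 0.1805]
tcp_rot: [117.5, 90.0, -175.4]
ft_force: [-0.2, -0.4, -0.3]
gripper_width: 0.184
```

>>> move_arm(rows=[[0,0,-0.1,0,0,0],[0,0,-0.2,0,0,0],[0,0,-0.3,0,0,0],[0,0,-0.3,0,0,0]])

```text
time: 13.35
tcp_pos: [0.5608, 0.1111, 0.1772]
tcp_rot: [118.6, 90.0, -174.3]
ft_force: [-0.2, 0.3, -1.4]
gripper_width: 0.186
```

>>> move_arm(rows=[[0,0,-0.1,0,0,0],[0,0,-0.2,0,0,0],[0,0,-0.3,0,0,0],[0,0,-0.3,0,0,0]])

```text
time: 13.68
tcp_pos: [0.5608, 0.1111, 0.1742]
tcp_rot: [120.9, 90.0, -172.1]
ft_force: [-0.5, -0.5, 0.3]
gripper_width: 0.183
```

>>> move_arm(rows=[[0,0,-0.1,0,0,0],[0,0,-0.2,0,0,0],[0,0,-0.3,0,0,0],[0,0,-0.3,0,0,0]])

```text
time: 14.02
tcp_pos: [0.5608, 0.1111, 0.1712]
tcp_rot: [118.4, 90.0, -174.5]
ft_force: [-0.7, 0.3, -0.4]
gripper_width: 0.179
```

>>> move_arm(rows=[[0,0,-0.1,0,0,0],[0,0,-0.2,0,0,0],[0,0,-0.3,0,0,0],[0,0,-0.3,0,0,0]])

```text
time: 14.35
tcp_pos: [0.5609, 0.1111, 0.1682]
tcp_rot: [117.5, 90.0, -175.4]
ft_force: [-0.5, -1.1, -0.4]
gripper_width: 0.179
```

>>> move_arm(rows=[[0,0,-0.1,0,0,0],[0,0,-0.2,0,0,0],[0,0,-0.3,0,0,0],[0,0,-0.3,0,0,0]])

```text
time: 14.68
tcp_pos: [0.5614, 0.1111, 0.1665]
tcp_rot: [-64.5, 89.9, 2.6]
ft_force: [-1.6, 0.9, 5.2]
gripper_width: 0.18
```

>>> move_arm(rows=[[0,0,0,0,0,0]])

```text
time: 14.77
tcp_pos: [0.5614, 0.1112, 0.1665]
tcp_rot: [-66.1, 89.9, 0.9]
ft_force: [-1.0, -0.1, 5.1]
gripper_width: 0.182
```

>>> move_arm(rows=[[0,0,-0.1,0,0,0],[0,0,-0.1,0,0,0]])

```text
time: 14.93
tcp_pos: [0.5614, 0.1111, 0.1654]
tcp_rot: [-65.2, 89.9, 1.8]
ft_force: [-1.6, -0.5, 5.6]
gripper_width: 0.185
```

>>> move_arm(rows=[[0,0,-0.1,0,0,0],[0,0,-0.1,0,0,0]])

```text
time: 15.1
tcp_pos: [0.5614, 0.1112, 0.1645]
tcp_rot: [-64.4, 89.9, 2.6]
ft_force: [-1.1, -0.5, 6.7]
gripper_width: 0.182
```

>>> move_arm(rows=[[0,0,-0.1,0,0,0],[0,0,-0.1,0,0,0]])

```text
time: 15.27
tcp_pos: [0.5614, 0.1112, 0.1636]
tcp_rot: [-65.0, 89.9, 2.1]
ft_force: [-2.0, 0.3, 5.8]
gripper_width: 0.184
```

Run:
```python
from h import *
look(12,('top','scene'))
f=cv2.imread('pics/top12.png')
cv2.imwrite('pics/t12.png',cv2.resize(f[140:260,190:310],None,fx=5,fy=5,interpolation=cv2.INTER_CUBIC))
```

```text
[0.5614 0.1112 0.1636] [ 0.0012  0.     -1.    ] [-1.9817  0.316   5.7804] 15.2667 16.021744478002987
top crop off(u,v) 175 154 tip exp [215.273  194.7451]
scene crop off(u,v) 232 134 tip exp [272.4894 174.7796]
```

View pics/t12.png

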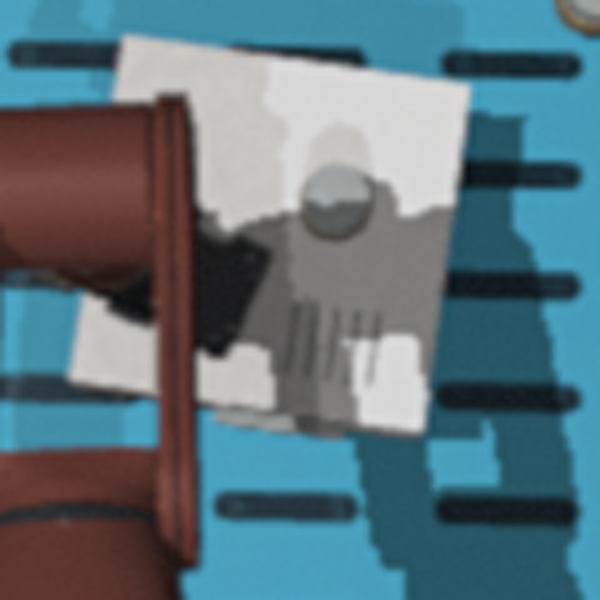

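>>> move_arm(rows=[[0,0,-0.07,0,0,0],[0,0,-0.07,0,0,0],[0,0,-0.07,0,0,0]])

```text
time: 15.62
tcp_pos: [0.5615, 0.1111, 0.1628]
tcp_rot: [-69.5, 89.9, -2.5]
ft_force: [-0.8, -0.2, 3.2]
gripper_width: 0.185
```

```bash
cat >> h.py <<'E'
def drawer(k):
  p,R,o=tool(); print(p,o['ft_force'],o['time'])
  f=snap('top',f'top{k}.png')[:,:,::-1]
  cv2.imwrite(f'pics/t{k}.png',cv2.resize(f[200:260,190:310],None,fx=5,fy=5,interpolation=cv2.INTER_CUBIC))
E
python3 - <<'E'
from h import *
drawer(13)
E
```

```text
[0.5615 0.1111 0.1628] [-0.7518 -0.1511  3.1913] 15.6167
```

View pics/t13.png

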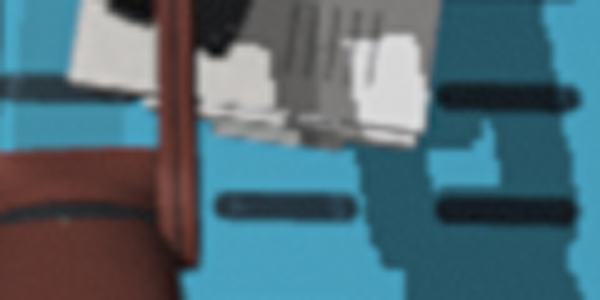

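The drawer has begun to move: a white front now shows below the top edge, at crop (410,140). I'll hold still while it springs out.

>>> move_arm(rows=[[0,0,0,0,0,0],[0,0,0,0,0,0],[0,0,0,0,0,0],[0,0,0,0,0,0],[0,0,0,0,0,0],[0,0,0,0,0,0],[0,0,0,0,0,0],[0,0,0,0,0,0],[0,0,0,0,0,0],[0,0,0,0,0,0],[0,0,0,0,0,0],[0,0,0,0,0,0]])

```text
time: 16.67
tcp_pos: [0.5613, 0.1111, 0.1621]
tcp_rot: [-64.3, 90.0, 2.7]
ft_force: [-0.1, -0.7, 5.9]
gripper_width: 0.181
```

Run:
```python
from h import *
drawer(14)
```

```text
[0.5613 0.1111 0.1621] [-0.1242 -0.6885  5.8657] 16.6667
```

View pics/t14.png

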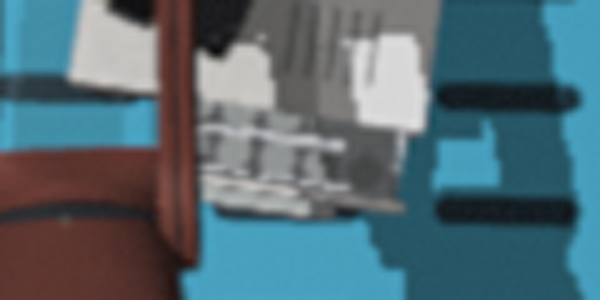

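>>> move_arm(rows=[[0,0,0.5,0,0,0],[0,0,1.5,0,0,0],[0,0,2.5,0,0,0],[0,0,4,0,0,0],[0,0,6,0,0,0],[0,-1,9,0,0,0],[-0.5,-4,10,0,0,0],[-1.3,-8,10,0,0,0],[-2.1,-12,10,0,0,0],[-2.9,-16,10,0,0,0],[-3.7,-20,10,0,0,0],[-4.5,-24,10,0,0,0],[-5.3,-28,10,0,0,0],[-6.1,-32,10,0,0,0],[-6.9,-36,10,0,0,0],[-7.7,-40,9.5,0,0,0],[-8.5,-43.5,7.5,0,0,0],[-9.2,-46.2,5.5,0,0,0],[-9.2,-46.2,4.5,0,0,0],[-9.2,-46.2,4.5,0,0,0]])

```text
time: 18.38
tcp_pos: [0.4668, -0.3507, 0.2036]
tcp_rot: [66.2, 89.6, 133.0]
ft_force: [0.3, 1.0, -0.9]
gripper_width: 0.18
```

>>> move_arm(rows=[[0,0,0,0,0,0],[0,0,0,0,0,0],[0,0,0,0,0,0]])

```text
time: 18.63
tcp_pos: [0.4701, -0.3502, 0.2085]
tcp_rot: [-106.3, 89.9, -39.1]
ft_force: [-0.5, -0.0, -0.1]
gripper_width: 0.182
```

Run:
```python
from h import *
look(15,('wrist','scene','top'))
```

```text
[ 0.4701 -0.3502  0.2085] [ 0.0018 -0.0014 -1.    ] [-0.4605 -0.0396 -0.134 ] 18.6333 15.793422733727118
wrist crop off(u,v) 218 159 tip exp [258.1855 199.4975]
scene crop off(u,v) 136 187 tip exp [176.5093 227.8869]
top crop off(u,v) 311 182 tip exp [351.0261 222.9847]
```

View pics/wrist15c.png

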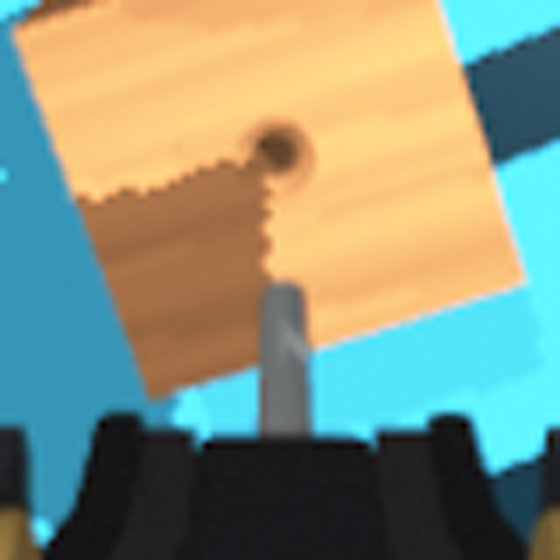

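View pics/scene15.png

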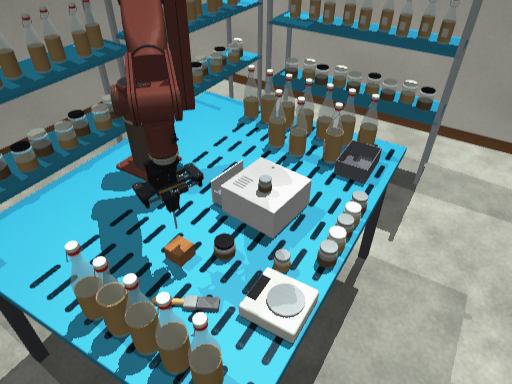

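>>> move_arm(rows=[[0,0,-2,0,0,0],[0,0,-4,0,0,0],[0,0,-5.5,0,0,0],[0,0,-6.5,0,0,0],[0,0,-6.5,0,0,0],[0,0,-6.5,0,0,0],[0,0,-6.5,0,0,0]])

```text
time: 19.37
tcp_pos: [0.4697, -0.3514, 0.1432]
tcp_rot: [-111.1, 89.9, -44.1]
ft_force: [-0.2, 0.2, -0.7]
gripper_width: 0.184
```

Run:
```python
from h import *
look(16,('wrist','scene'))
f=cv2.imread('pics/wrist16.png')
cv2.imwrite('pics/z16.png',cv2.resize(f[180:220,237:277],None,fx=14,fy=14,interpolation=cv2.INTER_CUBIC))
```

```text
[ 0.4697 -0.3514  0.1432] [ 0.0014 -0.0014 -1.    ] [-0.1546  0.2332 -0.7384] 19.3667 16.00472155158334
wrist crop off(u,v) 218 159 tip exp [258.2817 199.2886]
scene crop off(u,v) 138 202 tip exp [178.622  242.4994]
```

View pics/z16.png

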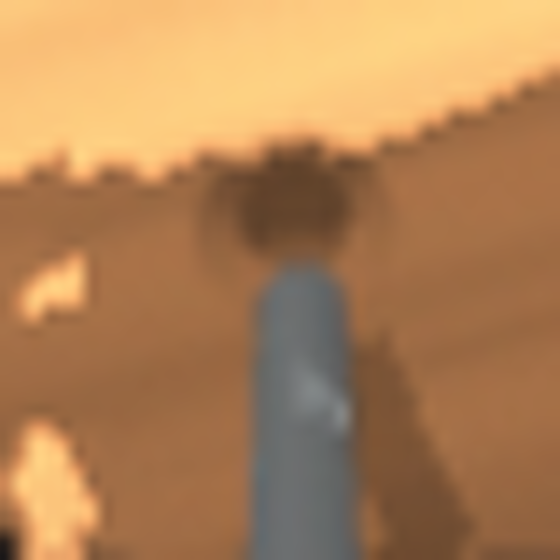

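View pics/scene16c.png

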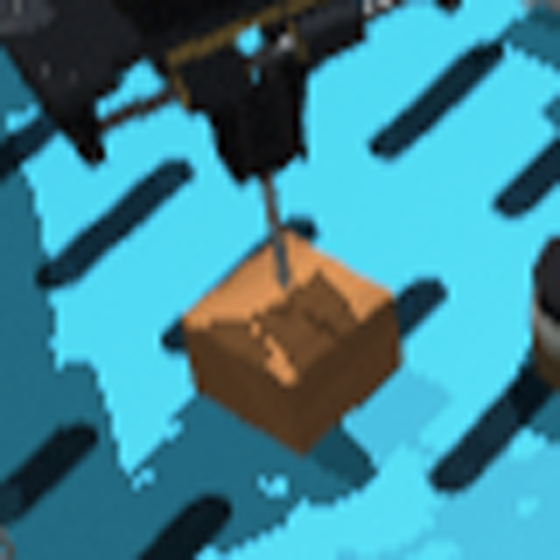

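Run:
```python
from h import *
p,R,o=tool()
h=onz('wrist',237+296/14,180+198/14,.05); t=onz('wrist',237+303/14,180+288/14,p[2]-.0795); print(h,t,(h-t)*100,p, R.T@(h-t))
```

```text
[ 0.4685 -0.3511  0.05  ] [ 0.4709 -0.3515  0.0639] [-0.2379  0.0475 -1.3896] [ 0.4697 -0.3516  0.1434] [ 0.0139  0.0024 -0.0005]
```

>>> move_arm(rows=[[-0.15,0.03,0,0,0,0],[-0.15,0.03,-0.3,0,0,0],[-0.15,0.03,-0.6,0,0,0],[-0.15,0.03,-0.9,0,0,0],[-0.15,0.03,-1.1,0,0,0],[-0.15,0.03,-1.1,0,0,0],[-0.15,0.03,-1.1,0,0,0],[-0.15,0.03,-1.1,0,0,0]])

```text
time: 20.13
tcp_pos: [0.4675, -0.3506, 0.1308]
tcp_rot: [107.0, 90.0, 174.0]
ft_force: [0.8, 0.3, -1.0]
gripper_width: 0.179
```

Run:
```python
from h import *
look(17,('wrist',))
f=cv2.imread('pics/wrist17.png')
cv2.imwrite('pics/z17.png',cv2.convertScaleAbs(cv2.resize(f[180:220,237:277],None,fx=14,fy=14,interpolation=cv2.INTER_CUBIC),alpha=1.5))
```

```text
[ 0.4675 -0.3506  0.1308] [-0.  0. -1.] [ 0.7698  0.2854 -1.0072] 20.1333 15.534432841162392
wrist crop off(u,v) 218 159 tip exp [258.0952 199.5949]
```

View pics/z17.png

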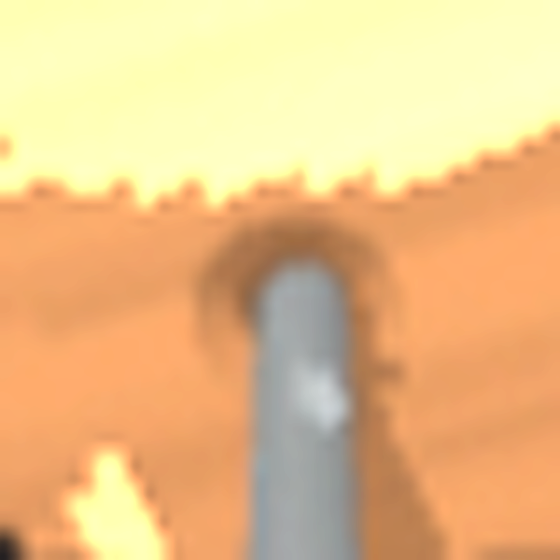

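>>> move_arm(rows=[[0.07,-0.03,0,0,0,0],[0.07,-0.03,-0.3,0,0,0],[0.07,-0.03,-0.5,0,0,0],[0.07,-0.03,-0.7,0,0,0],[0.07,-0.03,-0.7,0,0,0],[0.07,-0.03,-0.7,0,0,0]])

```text
time: 20.68
tcp_pos: [0.4681, -0.3508, 0.1236]
tcp_rot: [70.1, 90.0, 137.2]
ft_force: [0.3, -0.4, -1.1]
gripper_width: 0.185
```

>>> move_arm(rows=[[0,0,-0.2,0,0,0],[0,0,-0.4,0,0,0],[0,0,-0.6,0,0,0],[0,0,-0.8,0,0,0],[0,0,-1.0,0,0,0],[0,0,-1.0,0,0,0]])

```text
time: 21.18
tcp_pos: [0.4682, -0.3509, 0.1134]
tcp_rot: [62.8, 90.0, 129.8]
ft_force: [0.2, 0.1, -0.2]
gripper_width: 0.184
```

>>> move_arm(rows=[[0,0,-0.3,0,0,0],[0,0,-0.6,0,0,0],[0,0,-0.9,0,0,0],[0,0,-1.2,0,0,0],[0,0,-1.5,0,0,0],[0,0,-1.8,0,0,0],[0,0,-2.1,0,0,0],[0,0,-2.1,0,0,0],[0,0,-2.1,0,0,0]])

```text
time: 21.93
tcp_pos: [0.4683, -0.351, 0.0926]
tcp_rot: [-106.8, 90.0, -39.8]
ft_force: [1.8, -2.3, -2.4]
gripper_width: 0.183
```

>>> move_arm(rows=[[0,0,-0.2,0,0,0],[0,0,-0.4,0,0,0],[0,0,-0.6,0,0,0],[0,0,-0.7,0,0,0],[0,0,-0.7,0,0,0]])

```text
time: 22.35
tcp_pos: [0.4684, -0.3511, 0.0858]
tcp_rot: [-109.1, 90.0, -42.0]
ft_force: [2.3, -2.0, -0.3]
gripper_width: 0.184
```

>>> move_arm(rows=[[0,0,0,0,0,0],[0,0,0,0,0,0],[0,0,0,0,0,0],[0,0,0,0,0,0],[0,0,0,0,0,0],[0,0,0,0,0,0],[0,0,0,0,0,0],[0,0,0,0,0,0],[0,0,0,0,0,0],[0,0,0,0,0,0],[0,0,0,0,0,0],[0,0,0,0,0,0]], claw=6)

```text
time: 23.35
tcp_pos: [0.4682, -0.3509, 0.0859]
tcp_rot: [-101.1, 90.0, -34.1]
ft_force: [0.1, 0.2, 0.1]
gripper_width: 0.69
```

>>> move_arm(rows=[[0,0,1,0,0,0],[0,0,2.5,0,0,0],[0,0,4.5,0,0,0],[0,0,7,0,0,0],[-1,0,10,0,0,0],[-3,1,12,0,0,0],[-5,4,13,0,0,0],[-5,8,14,0,0,0],[-5,12,14,0,0,0],[-5,12,14,0,0,0],[-5,12,14,0,0,0]])

```text
time: 24.27
tcp_pos: [0.4185, -0.2295, 0.2272]
tcp_rot: [-106.8, 89.9, -39.6]
ft_force: [0.1, -0.1, 0.1]
gripper_width: 0.69
```

Run:
```python
from h import *
print(tool()[0])
for n,(a,b) in {'scene':(215,155),'top':(195,315)}.items():
  f=snap(n,n+'18.png')[:,:,::-1]
  cv2.imwrite(f'pics/{n}18c.png',cv2.resize(f[a:a+55,b:b+55],None,fx=10,fy=10,interpolation=cv2.INTER_CUBIC))
  f0=cv2.imread(f'pics/{n}1.png')
  if n=='top': drawer(19)
```

```text
[ 0.4185 -0.2295  0.2272]
[ 0.4184 -0.2313  0.2266] [ 0.1615 -0.3353  0.245 ] 24.3667
```

View pics/scene18c.png

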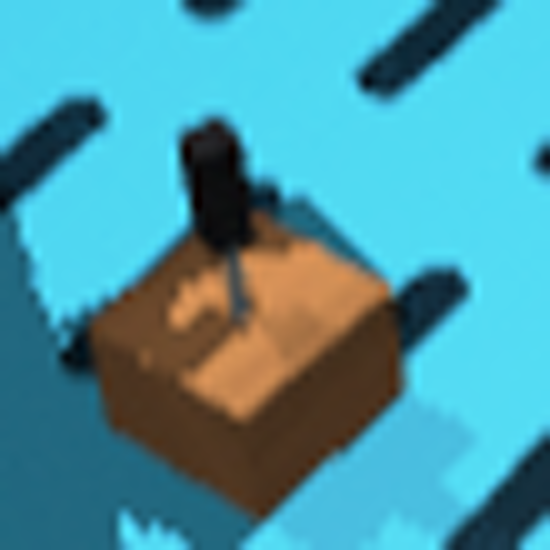

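View pics/top18.png

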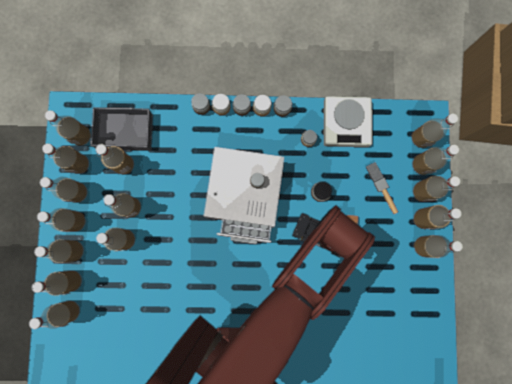

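View pics/scene18.png

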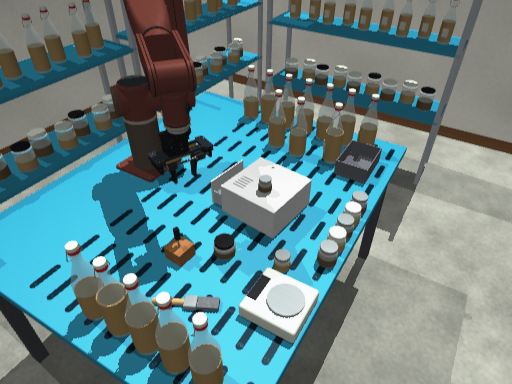

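Run:
```python
from h import *
a=cv2.imread('pics/scene1.png')[215:270,155:210];b=cv2.imread('pics/scene18.png')[215:270,155:210]
cv2.imwrite('pics/cmp.png',cv2.resize(np.hstack([a,b]),None,fx=7,fy=7,interpolation=cv2.INTER_NEAREST))
for z in (.125,.132): print(z,proj('scene',[.47,-.351,z]))
for n in ('scene1','scene18'):
  f=cv2.imread(f'pics/{n}.png').max(2)
  m=f[220:248,170:186]<60; ys,xs=np.where(m); print(n,ys.min()+220,ys.max()+220,xs.min()+170,xs.max()+170,m.sum())
```

```text
0.125 [176.4652 228.9444]
0.132 [176.1939 227.347 ]
scene1 228 241 173 182 73
scene18 227 240 173 182 77
```

View pics/cmp.png

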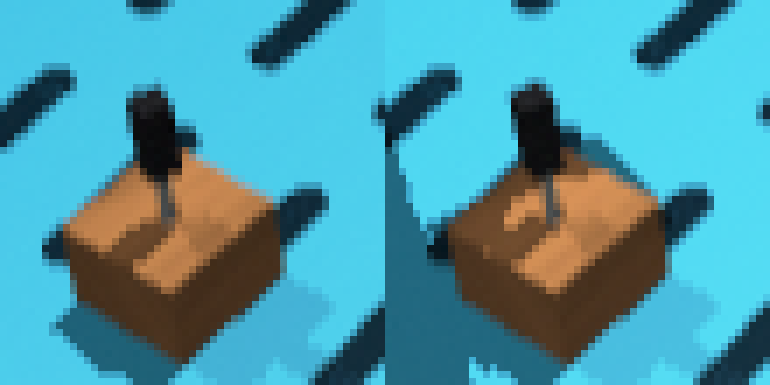

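>>> move_arm(rows=[[0,-4,0,0,0,0],[0,-8,0,0,0,0],[1.5,-12,0,0,0,0],[3.1,-12,-3,0,0,0],[3.1,-12,-5.6,0,0,0],[3.1,-12,-5.6,0,0,0],[3.1,-12,-5.6,0,0,0],[3.1,-12,-5.6,0,0,0],[3.1,-12,-5.6,0,0,0]], claw=8.7)

```text
time: 25.17
tcp_pos: [0.4498, -0.3519, 0.172]
tcp_rot: [-115.6, 89.8, -48.5]
ft_force: [-0.1, 0.3, 0.3]
gripper_width: 1.0
```

Run:
```python
from h import *
print(tool()[0])
b=snap('wrist','w20.png')[:,:,::-1]; a=cv2.imread('pics/w3.png')
s=np.s_[150:230,225:305]
cv2.imwrite('pics/cmp2.png',cv2.resize(np.hstack([a[s],b[s]]),None,fx=5,fy=5,interpolation=cv2.INTER_CUBIC))
```

```text
[ 0.4498 -0.3519  0.172 ]
```

View pics/cmp2.png

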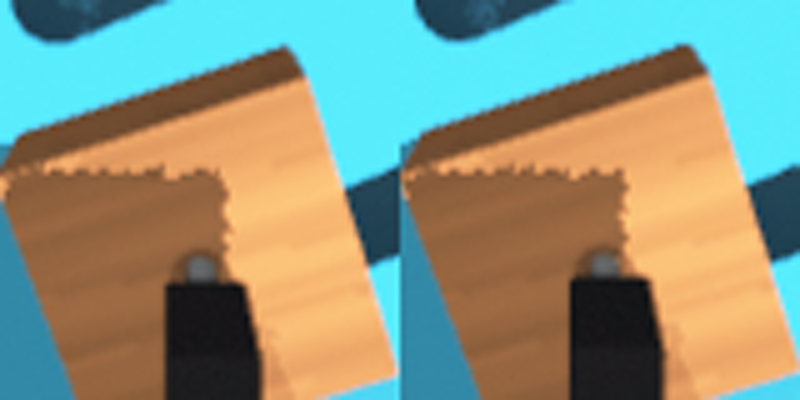

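>>> move_arm(rows=[[0,0,3,0,0,0],[0,0,6,0,0,0],[0,0,9,0,0,0],[0,0,9,0,0,0],[0,0,9,0,0,0],[0,0,9,0,0,0],[0,0,9,0,0,0]])

```text
time: 25.8
tcp_pos: [0.4488, -0.3504, 0.2592]
tcp_rot: [68.3, 89.9, 135.4]
ft_force: [-0.6, 0.3, 0.2]
gripper_width: 1.002
```

Run:
```python
from h import *
print(tool()[0],bot.get_obs()['ft_force']); print(bot.job_done())
```

```text
[ 0.4488 -0.3504  0.2592] [-0.5562  0.3494  0.2462]
the job is handed in; nothing more can be done
None
```

I handed the job in at about 26 s: the drawer is open and the pin is back in its stand. No verdict was reported.

- **Pressing the catch:** I lowered the pin through the hole until it met the catch about 33 mm below the top. The force readings at the wrist stayed below 7 N. I stopped as soon as the drawer began to move, and it then sprang out about 52 mm, judged from the top camera.
- **Pin in the stand:** It went down with about 3 N of side force. I let go about 1 mm above where it had stood when gripped. The gripper was open and about 13 cm above the handle at the end.
- **Last checks:** The close wrist picture of the pin matched the one taken before the grasp, with no more shaft showing. The scene camera put the handle up to 1 pixel (about 4 mm) higher than at the start. That is inside the 7 mm allowance, and I trusted the closer wrist view.
- **Jars, bottles and brush:** None looked moved in the scene and top pictures. I compared these by eye and did not measure them.

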